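# Close up the aired film cabinet

### The job

The small steel film cabinet on the bench has finished airing. Close it up: push its door fully shut until it clicks home on its catch, and slide the vent shutter on its roof fully shut. Leave the film tins, the binder and the tape stand where they are.

Things in the scene. Friction and masses are not known exactly. Their poses are not given: they have to be found in the camera images.
- cabinet: Pale grey steel bench cabinet, fixed: 200 mm deep (local x), 240 wide (local y), 260 high. Origin: centre of its underside, on the bench; z up. Its open front faces local -x (at x = -100 mm). It stands at the robot's right, front turned to the robot's left: yaw -1.6 to -1.1 rad, so local +y points away from the robot. Door on the front, sliding vent on the roof.
- door (a joint): Door angle (rad): 0 = shut on the catch; grows as it opens, anticlockwise from above; stop at 1.4; starts 0.4 to 1.0. Slight friction, no closer. A sprung twin-roller catch resists from 0.068 rad (about 9 N at 190 mm from the hinge) to 0.027, where it snaps over, pulls the door to 0 and holds it; a door left short of that is pushed back and stays ajar.
- door_hinge (a point): Point on the door's vertical hinge axis, 256 mm above the bench, level with the door's top edge; the axis stands at the front edge nearest the robot (cabinet local x -100, y -120 mm). Its frame turns with the door: local y runs along the door from hinge to free edge, local -x points out of the outer face. The door pan lies 1 to 19 mm in front of the axis (local x).
- door_face (a point): Point on the flat outer face of the door, 190 mm from the hinge axis, 215 mm above the bench: a good place to push. Frame as door_hinge. The door: grey steel pan 18 mm thick, 236 wide, 12 to 256 mm above the bench. Its upright bar handle (10 mm round, 212 mm from the hinge, 70 to 170 mm above the bench) stands 30 mm off the face, below this point.
- vent (a joint): Position of the vent's slatted shutter (m): 0 = shut, at its end stop, its three 34 mm bars centred over three 26 mm slots; 0.030 = fully open. It opens towards cabinet local -y (towards the robot) and shuts towards local +y (away from the robot). Starts 0.018 to 0.030. Friction about 2.5 N; it stays where it is left.
- vent_knob (a point): Centre of the top of the shutter's upright round black knob, 20 mm across, 22 mm tall, its top 294 mm above the bench, 90 mm behind the carcass front. Moves with the shutter; axes as the cabinet's. Around it lie the flat steel shutter (top at 266 mm) and, 38 to 46 mm to either side along local x, guide rails 269 mm high.
- tin_a: Lower of two stacked round aluminium film tins (180 mm across, 28 mm high each), loose on the bench at the robot's left. Origin: centre of its underside.
- tin_b: Upper film tin, resting on tin_a. Origin: centre of its underside.
- binder: Blue lever-arch binder lying flat, 285 x 318 x 74 mm, loose, at the far left. Origin: centre of its underside.
- tape_stand: Black desk stand with a roll of brown parcel tape, 165 x 62 mm, 103 mm high, loose, beyond the door, left of the cabinet. Origin: centre of its underside.

How it is judged:
At the end, for the whole second after the job is handed in: The door is shut and held on its catch (within 0.02 rad of fully shut), the vent shutter is within 4 mm of its shut stop, so that its bars cover the slots, and the tins, the binder and the tape stand are within 30 mm of where they began (value of joint door below 0.02 rad and value of joint vent below 0.004 m and distance of each of tin_a, tin_b, binder, tape_stand from where it was at the start of the episode below 0.03 m); the robot touches nothing.
It fails at once if a film tin, the binder or the tape stand is pushed out of its place (more than 30 mm) (distance of any of tin_a, tin_b, binder, tape_stand from where it was at the start of the episode above 0.03 m).
It also fails if it takes over 53 s, if anything falls off the work surface, if the arm or the gripper's body presses on something with over 40 N, if the wrist force passes 120 N, or if a joint passes its speed limit or range.

### The arm

A 7-joint arm with a two-finger parallel gripper is mounted at the origin on the work surface. World frame = base frame: x ahead of the robot, y to its left, z up, the work surface at z = 0. Lengths are in m, angles in rad, forces in N, time in s.
With the tool pointing down it reaches from about 0.4 to 0.85 m from the base axis. Payload 10.4 kg.
Tool frame: the origin (TCP) lies at the very end of the fingers, on their centre line; the grasp point (between the pads) lies 19 mm behind it; z points along the fingers, y is the line along which they close (so a half turn about z gives the same grasp; the last joint's range is limited). The gripper opens to 87 mm and grips with 3 to 60 N. Pads are 19 mm wide; open, the fingers measure 117 mm over their backs; the gripper's body (75 mm by 190 mm) begins 51 mm behind the grasp point.
Start: joints at [1.173, 0.332, -0.065, 1.46, 0.022, 1.35, -0.088], TCP at [0.229, -0.582, 0.197] pointing down, gripper open.
Joint ranges: [-2.6, 2.6], [-0.5, 2.12], [-1.47, 1.34], [0.16, 2.42], [-1.27, 4.41], [0.06, 2.06], [-2.6, 2.6]. Speed limits (rad/s): [2.22, 2.22, 2.79, 2.79, 3.14, 3.14, 3.14].

### API

Orientations are given as a unit quaternion [x, y, z, w].
In Python, from bench import * gives the robot as it stands.
- The arm moves only by the tool carry_out, never from a script. Its argument "deltas" is a list of rows, each an object with "hand": the finger opening in mm, from 0 to 87; "dp": the shift along the tool's x, y, z each as a share of 250 mm, from -1 to 1, a list of three; "spin": the turn about the tool's z as a share of pi rad, from -1 to 1. In form: [{"hand": hand, "dp": [dx, dy, dz], "spin": spin}, ...]. A call has 1 to 20 rows; each row is the pose to reach, as a shift and turn from the pose commanded when the call began, along the tool's axes at that moment, turning the shorter way round; what a row does not reach only later rows make up. A row lasts 1/10 s, in which the tool goes at most 50 mm and 8.59 degrees, less where a joint would pass 70% of its speed; a pose out of reach is approached as far as the arm can. A call with a number of a shift or a turn outside -1 to 1 is refused whole. A call with a gripper value outside its range is refused whole. The fingers move at their own pace and stop on an object; "force" is the grip in N (left out, the last holds). Time passes only in rows, so rows that repeat a pose let the fingers close. It gives the time, the measured TCP pose, the force, the opening and the grip force at its end, in the units of the state.
- read_state(): the state, without advancing time (a new reading comes with each control period).
- camera(name): name is "scene" or "top" or "wrist"; returns the picture (400x640x3 uint8, red, green, blue); there is no depth.
- get_calibration(name): a dict with "fx", "fy", "cx", "cy" (pixels), "R" (3x3) and "t" (3): a world point X has camera coordinates R X + t; the wrist camera has in their place "mount" (4x4, takes a point from camera to tool coordinates, whose origin is the TCP and whose axes are the flange's). Camera axes: x right, y down, z forward; pixel columns grow to the right and rows downward; lengths in m; the calibration is good to about 2 mm. A picture is of the moment at which its call begins: read the wrist's pose just before it. get_calibration takes no time and is no camera call.
- close_job(): hands the job in; it is judged then, once.
The state is a dict: "time": time; "joint_positions": joint angles; "joint_vel": joint speeds; "joint_torque": joint torques, N m; "ee_pos": TCP position; "eef_rot": TCP orientation; "ft_force": force on the tool from outside, world axes, zero at the start; "torque": the same for the moment, N m; "width": finger opening in m; "grip_force": force on a finger pad.
Only numpy, scipy, OpenCV 4.12 (cv2) and the standard library are available. Lean on these libraries where they do the work, as an engineer would, in place of code of your own. Each camera call takes 0.05 s, during which the arm holds its last target. There are 200 camera calls.

## Working session

There is one attempt and no reset: what is moved stays moved. The work goes in short steps, Python scripts to look and compute and a tool call to move; the robot and the scene stay as the last step left them, time stands still between calls to the robot, and variables do not carry over. Pictures are saved under pics/ and viewed, at most 10 in all, crops included, and the job is handed in when it is done.

Besides the shell and the picture viewer there is one more tool, called after "Request:" as name([rows], argument=value, ...), one row to a line, values as JSON. carry_out: Moves the arm, as the interface text tells. Its arguments: {"type":"object","properties":{"deltas":{"type":"array","items":{"type":"object","properties":{"hand":{"type":"number"},"dp":{"type":"array","items":{"type":"number","minimum":-1,"maximum":1}},"spin":{"type":"number","minimum":-1,"maximum":1}}}},"force":{"type":"number"}},"required":["deltas"]}

```bash
mkdir -p pics
python3 - <<'E'
from bench import *
import cv2
s=read_state();print(s['time'],s['ee_pos'],s['eef_rot'],s['width'],s['ft_force'])
for n in("top","scene"):
    c=get_calibration(n);print(n,{k:(v if not hasattr(v,'tolist') else v.tolist()) for k,v in c.items()})
    cv2.imwrite(f"pics/{n}0.png",camera(n)[:,:,::-1])
E
```

```text
0.0 [ 0.22862528 -0.58123216  0.19654535] [ 9.82490563e-01  1.86310974e-01 -1.72771276e-04 -6.96514092e-04] 0.08702743542794603 [-0.53627865 -0.05547093  0.06685176]
top {'fx': 490.0169577647612, 'fy': 490.0169577647612, 'cx': 320.7975088707973, 'cy': 200.01762192381318, 'R': [[0.014728221031797746, -0.9998895593277568, -0.001987121682945097], [-0.995837427006617, -0.014489696578645935, -0.08998815291970332], [0.08994942177735024, 0.003304215550337697, -0.9959408535056273]], 't': [0.04267918013586822, 0.5999508638679145, 1.3017934540941343]}
scene {'fx': 372.16892361649684, 'fy': 372.16892361649684, 'cx': 320.3184848463848, 'cy': 202.18324072147735, 'R': [[-0.8739988429244906, 0.4858837984480581, 0.00655415687473249], [0.32924000944626886, 0.6020431967994121, -0.7274235391897659], [-0.35738919785924217, -0.6336094408965441, -0.6861574437840753]], 't': [0.4775405596740404, -0.07792327549538444, 1.2416928224184929]}
```

View pics/top0.png

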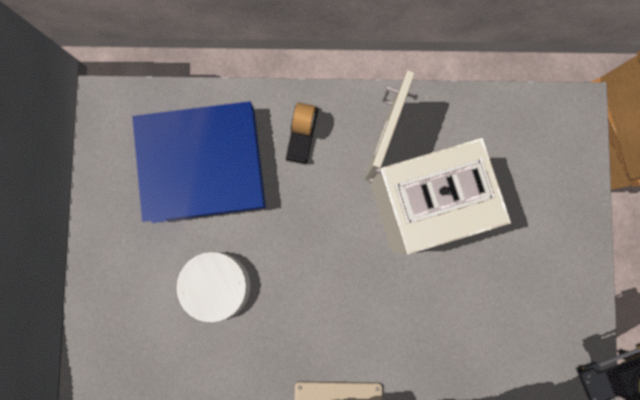

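View pics/scene0.png

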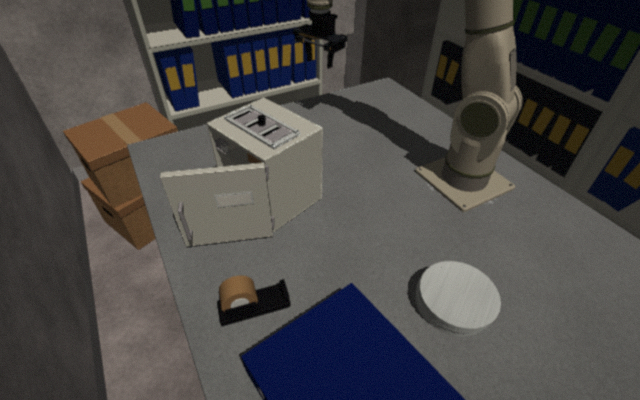

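The top view shows the roof with corners at about (381,168), (484,140), (509,224) and (407,252). The door runs from (376,165) to (410,72), the knob is near (446,190), and the tape stand is near (303,133). The scene view agrees: the cabinet's open front faces away from the robot, not to its left as the brief says. I'll measure the yaw from the images instead of using the stated range.

```bash
cat > h.py <<'E'
import numpy as np, cv2
from bench import *
def ray(n,uv,z):
    c=get_calibration(n);R=np.array(c['R']);t=np.array(c['t'])
    d=R.T@np.array([(uv[0]-c['cx'])/c['fx'],(uv[1]-c['cy'])/c['fy'],1]);o=-R.T@t
    return o+d*(z-o[2])/d[2]
E
python3 - <<'E'
from h import *
im=cv2.imread('pics/top0.png');hsv=cv2.cvtColor(im,cv2.COLOR_BGR2HSV)
m=((hsv[...,2]>150)).astype(np.uint8)*255
m[:, :350]=0;m[:60]=0;m[270:]=0;m[:,560:]=0
cs,_=cv2.findContours(m,cv2.RETR_EXTERNAL,cv2.CHAIN_APPROX_NONE)
for c in cs:
    if cv2.contourArea(c)<200: continue
    r=cv2.minAreaRect(c);b=cv2.boxPoints(r)
    print(cv2.contourArea(c),b.round(1).tolist())
    w=np.array([ray('top',p,.26) for p in b]);print(w.round(4).tolist(),[np.linalg.norm(w[i]-w[i-1]).round(4) for i in range(4)])
k=np.zeros(im.shape[:2],np.uint8);k[180:200,438:456]=(hsv[180:200,438:456,2]<60)*255
print('knob?',[ (s) for s in cv2.connectedComponentsWithStats(k)[2:4]])
a=cv2.resize(im[60:260,350:530],None,fx=3,fy=3,interpolation=cv2.INTER_CUBIC)
cv2.imwrite('pics/crop.png',a)
E
```

```text
32491.5 [[350.0, 60.0], [559.0, 60.0], [559.0, 269.0], [350.0, 269.0]]
[[0.9016, -0.0115, 0.26], [0.9083, -0.4904, 0.26], [0.4332, -0.4766, 0.26], [0.4264, -0.016, 0.26]] [np.float64(0.4753), np.float64(0.4789), np.float64(0.4753), np.float64(0.4607)]
knob? [array([[     0,      0,    640,    400, 255876],
       [   441,    180,     15,     20,    124]], dtype=int32), array([[319.43709062, 199.50490863],
       [449.31451613, 189.37096774]])]
```

View pics/crop.png

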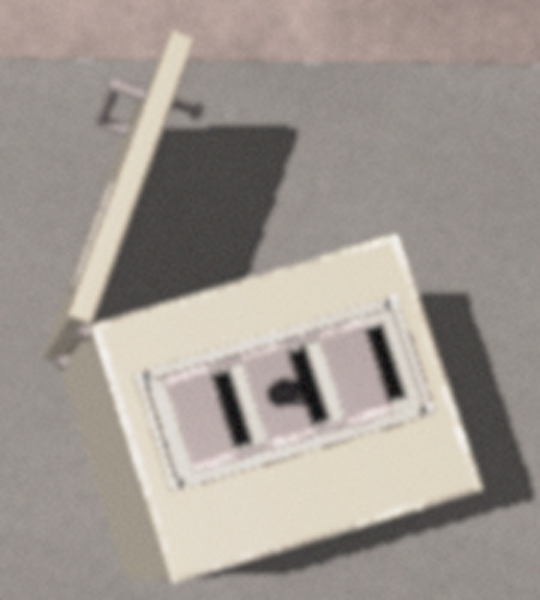

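The crop is scaled ×3 from offset (350,60). In it the roof corners are (92,322), (400,236), (482,488) and (173,582), and the door's top strip runs from about (82,320) to (181,35). The knob top is at (285,388), and the slots are open to the right of the bars.

Run:
```python
from h import *
P=lambda x,y:(350+(x-1)/3,60+(y-1)/3)
c=np.array([ray('top',P(*p),.26)[:2] for p in [(92,322),(400,236),(482,488),(173,582)]])
print('roof',c.round(4).tolist(),[np.linalg.norm(c[i]-c[(i+1)%4]).round(4) for i in range(4)])
yl=(c[1]-c[0])+(c[2]-c[3]);yl/=np.linalg.norm(yl);xl=np.array([yl[1],-yl[0]])
ctr=c.mean(0);H=ctr-.1*xl-.12*yl
print('yaw',np.arctan2(xl[1],xl[0]),'xl',xl,'yl',yl,'ctr',ctr,'hinge',H)
d=np.array([ray('top',P(*p),.256)[:2] for p in [(82,320),(181,35)]])
e=d[1]-d[0];print('door',d,np.linalg.norm(e));e/=np.linalg.norm(e)
th=np.arctan2(yl[0]*e[1]-yl[1]*e[0],yl@e);print('theta',th)
k=ray('top',P(285,388),.294)[:2];print('knob',k,'local',(k-ctr)@xl,(k-ctr)@yl)
# tool frame
s=read_state();a=2*np.arctan2(s['eef_rot'][1],s['eef_rot'][0]);tx=np.array([np.cos(a),np.sin(a)]);ty=np.array([tx[1],-tx[0]])
p=s['ee_pos'][:2];print('tool angle',a,'spin to xtool=-xl: (z tool down)',(a-np.arctan2(-xl[1],-xl[0]))/np.pi)
for n,q in (('knob',k),):print(n,((q-p)@tx)/.25,((q-p)@ty)/.25)
for t in (th,.6,.3,.05):
    yy=np.array([np.cos(t)*yl[0]-np.sin(t)*yl[1],np.sin(t)*yl[0]+np.cos(t)*yl[1]]);out=np.array([-yy[1],yy[0]])
    for r in(.13,.19):print(t,r,(H+yy*r+out*.019).round(3),'out',out.round(3))
```

```text
roof [[0.6547, -0.082], [0.7234, -0.3136], [0.5345, -0.3715], [0.4619, -0.1425]] [np.float64(0.2416), np.float64(0.1976), np.float64(0.2403), np.float64(0.2021)]
yaw -2.8436835074645725 xl [-0.95595229 -0.29352209] yl [ 0.29352209 -0.95595229] ctr [ 0.59363405 -0.22740174] hinge [ 0.65400663 -0.08333525]
door [[ 0.65673815 -0.07497866]
 [ 0.8782668  -0.14976671]] 0.23381231044164416
theta 0.947301647047758
knob [ 0.60304772 -0.2176347 ] local -0.011865856609958933 -0.006573697804948156
tool angle 0.3748284005731255 spin to xtool=-xl: (z tool down) 0.024484159128654634
knob 1.9260792993318763 -0.8051655855667527
0.947301647047758 0.13 [ 0.783 -0.107] out [0.32  0.947]
0.947301647047758 0.19 [ 0.84  -0.126] out [0.32  0.947]
0.6 0.13 [ 0.768 -0.149] out [0.623 0.782]
0.6 0.19 [ 0.814 -0.187] out [0.623 0.782]
0.3 0.13 [ 0.743 -0.18 ] out [0.827 0.563]
0.3 0.19 [ 0.777 -0.23 ] out [0.827 0.563]
0.05 0.13 [ 0.716 -0.199] out [0.94  0.341]
0.05 0.19 [ 0.737 -0.255] out [0.94  0.341]
```

The sizes check out: roof 241×198 mm, door 234 mm, and knob local x −12 mm against −10 given. The measured yaw is −2.84. I'll do the vent first: align the tool with the cabinet, rise, and straddle the knob.

Request:
carry_out([
  {"hand": 60, "dp": [0, 0, -0.6], "spin": 0.0245},
  {"hand": 60, "dp": [0, 0, -0.6], "spin": 0.0245},
  {"hand": 60, "dp": [0, 0, -0.6], "spin": 0.0245},
  {"hand": 60, "dp": [1, -0.42, -0.6], "spin": 0.0245},
  {"hand": 60, "dp": [1, -0.42, -0.6], "spin": 0.0245},
  {"hand": 60, "dp": [1, -0.42, -0.6], "spin": 0.0245},
  {"hand": 60, "dp": [1, -0.42, -0.6], "spin": 0.0245},
  {"hand": 60, "dp": [1, -0.42, -0.6], "spin": 0.0245},
  {"hand": 60, "dp": [1, -0.42, -0.6], "spin": 0.0245},
  {"hand": 60, "dp": [1, -0.42, -0.6], "spin": 0.0245},
])

```text
time: 1.1
ee_pos: [0.426, -0.3887, 0.347]
eef_rot: [0.988, 0.152, 0.0, -0.001]
ft_force: [0.1, -0.6, -0.2]
width: 0.0597
grip_force: 0.0
```

```bash
cat >> h.py <<'E'
xl=np.array([-.956,-.2935]);yl=np.array([.2935,-.956]);H=np.array([.654,-.0833])
def rel(q,z):
    s=read_state();a=2*np.arctan2(s['eef_rot'][1],s['eef_rot'][0]);tx=np.array([np.cos(a),np.sin(a)]);ty=np.array([tx[1],-tx[0]])
    v=np.array(q)-s['ee_pos'][:2];return np.round([v@tx/.25,v@ty/.25,(s['ee_pos'][2]-z)/.25,a],4)
E
python3 -c "
from h import *
print(rel([.603,-.2176],.275))"
```

```text
[ 0.8807 -0.4407  0.2881  0.3046]
```

Request:
carry_out([
  {"hand": 60, "dp": [0.88, -0.44, 0]},
  {"hand": 60, "dp": [0.88, -0.44, 0]},
  {"hand": 60, "dp": [0.88, -0.44, 0]},
  {"hand": 60, "dp": [0.88, -0.44, 0]},
  {"hand": 60, "dp": [0.88, -0.44, 0]},
  {"hand": 60, "dp": [0.88, -0.44, 0]},
  {"hand": 60, "dp": [0.88, -0.44, 0]},
  {"hand": 60, "dp": [0.88, -0.44, 0.15]},
  {"hand": 60, "dp": [0.88, -0.44, 0.28]},
  {"hand": 60, "dp": [0.88, -0.44, 0.28]},
  {"hand": 60, "dp": [0.88, -0.44, 0.28]},
])

```text
schema error: expected keys hand, dp, spin
```

```bash
python3 -c "
from h import *
print(rel([.603,-.2176],.275)*250)
cv2.imwrite('pics/s1.png',cv2.resize(camera('scene')[60:220,160:400,::-1],None,fx=3,fy=3))"
```

```text
[ 220.175 -110.175   72.025   76.15 ]
```

View pics/s1.png

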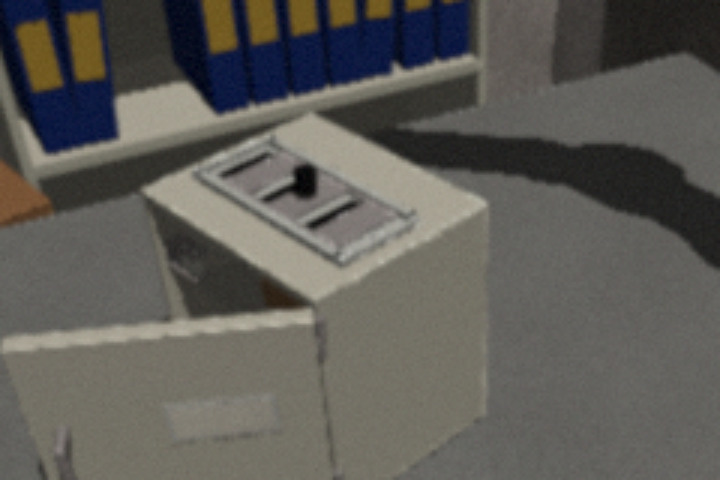

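The move was refused because every row needs `spin`, so the arm hasn't moved. The picture still confirms the layout: the open front faces the camera on the far side, and the knob is at crop (305,172). I'll send it again with `spin`.

Request:
carry_out([
  {"hand": 60, "dp": [0.88, -0.44, 0], "spin": 0},
  {"hand": 60, "dp": [0.88, -0.44, 0], "spin": 0},
  {"hand": 60, "dp": [0.88, -0.44, 0], "spin": 0},
  {"hand": 60, "dp": [0.88, -0.44, 0], "spin": 0},
  {"hand": 60, "dp": [0.88, -0.44, 0], "spin": 0},
  {"hand": 60, "dp": [0.88, -0.44, 0], "spin": 0},
  {"hand": 60, "dp": [0.88, -0.44, 0], "spin": 0},
])

```text
time: 1.85
ee_pos: [0.601, -0.2234, 0.3465]
eef_rot: [0.989, 0.148, -0.001, -0.0]
ft_force: [0.4, -0.9, 0.1]
width: 0.06
grip_force: 0.0
```

```bash
python3 -c "
from h import *
print(rel([.603,-.2176],.275)*250)
cv2.imwrite('pics/w1.png',camera('wrist')[:,:,::-1])"
```

```text
[ 3.625 -4.925 71.475 74.45 ]
```

View pics/w1.png

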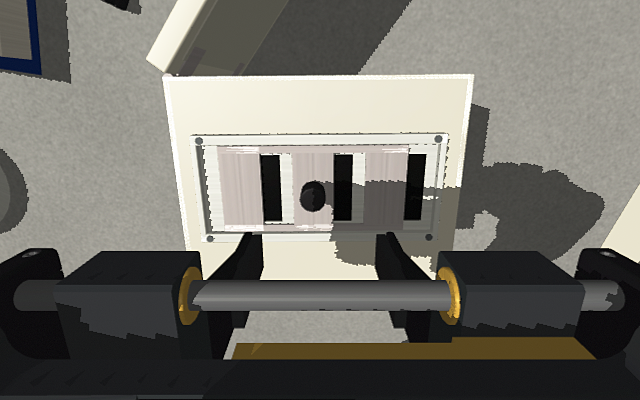

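The wrist view shows the knob at (312,195), midway between the fingertips at (255,235) and (385,235). Next I descend and push towards tool +y.

Request:
carry_out([
  {"hand": 60, "dp": [0, 0, 0.14], "spin": 0},
  {"hand": 60, "dp": [0, 0, 0.28], "spin": 0},
  {"hand": 60, "dp": [0, 0, 0.28], "spin": 0},
  {"hand": 60, "dp": [0, 0.03, 0.28], "spin": 0},
  {"hand": 60, "dp": [0, 0.06, 0.28], "spin": 0},
  {"hand": 60, "dp": [0, 0.09, 0.28], "spin": 0},
  {"hand": 60, "dp": [0, 0.11, 0.28], "spin": 0},
  {"hand": 60, "dp": [0, 0.13, 0.28], "spin": 0},
  {"hand": 60, "dp": [0, 0.14, 0.28], "spin": 0},
  {"hand": 60, "dp": [0, 0.14, 0.28], "spin": 0},
])

```text
time: 2.9
ee_pos: [0.6114, -0.2564, 0.2773]
eef_rot: [0.989, 0.148, -0.0, -0.0]
ft_force: [-0.9, -0.3, 0.1]
width: 0.0599
grip_force: 0.0
```

Request:
carry_out([
  {"hand": 60, "dp": [0, 0.015, 0], "spin": 0},
  {"hand": 60, "dp": [0, 0.03, 0], "spin": 0},
  {"hand": 60, "dp": [0, 0.045, 0], "spin": 0},
  {"hand": 60, "dp": [0, 0.05, 0], "spin": 0},
])

```text
time: 3.3
ee_pos: [0.615, -0.2687, 0.2773]
eef_rot: [0.989, 0.148, -0.0, 0.0]
ft_force: [-0.3, -0.0, -0.2]
width: 0.0602
grip_force: 0.0
```

```bash
python3 -c "
from h import *
print(read_state()['ft_force'])
cv2.imwrite('pics/w2.png',camera('wrist')[:,:,::-1])"
```

```text
[-0.28109924 -0.04197445 -0.19986789]
```

View pics/w2.png

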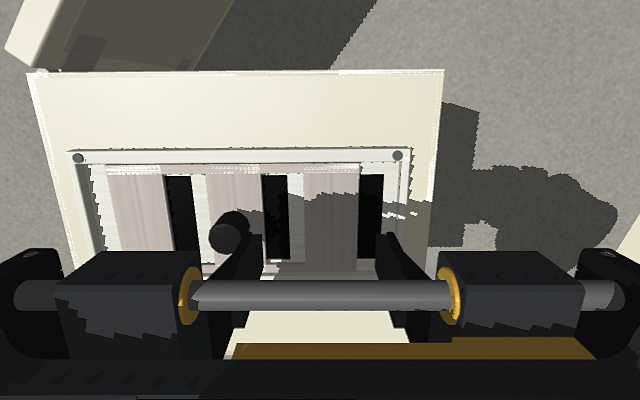

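The fingers passed on the robot's side of the knob. It now sits at (228,235), ahead of the left finger in tool x, and the shutter hasn't moved. I'll triangulate the knob using the wrist pictures.

Run:
```python
from h import *
from scipy.spatial.transform import Rotation as Ro
c=get_calibration('wrist');M=np.array(c['mount']);print(M.round(3).tolist(),c['fx'],c['cx'],c['cy'])
def wr(uv,z,p,q):
    d=np.array([(uv[0]-c['cx'])/c['fx'],(uv[1]-c['cy'])/c['fy'],1]);R=Ro.from_quat(q).as_matrix()
    o=np.array(p)+R@M[:3,3];d=R@M[:3,:3]@d;return o+d*(z-o[2])/d[2]
s=read_state();p2,q2=s['ee_pos'],s['eef_rot']
p1,q1=[.601,-.2234,.3465],[.989,.148,-.001,0]
for n,p,q in(('w1',p1,q1),('w2',p2,q2)):
    g=cv2.imread(f'pics/{n}.png').max(2)
    x0,y0,x1,y1=(296,172,330,214) if n=='w1' else (205,205,255,262)
    sub=(g[y0:y1,x0:x1]<45).astype(np.uint8);k,l,st,ce=cv2.connectedComponentsWithStats(sub);i=1+st[1:,4].argmax()
    print(n,st[i],ce[i]+[x0,y0])
for z in(.294,):
    print(wr((313,196),z,p1,q1),wr((226,239),z,p2,q2),wr((235,224),z,p2,q2))
# roof corners check with w1
for uv in((165,75),(473,75)):print(wr(uv,.26,p1,q1))
print(rel([.603,-.2176],.275)*250)
g=cv2.imread('pics/w2.png')[190:270,190:270];cv2.imwrite('pics/k.png',cv2.resize(g,None,fx=6,fy=6))
```

```text
[[-0.001, -0.955, -0.297, 0.081], [1.0, -0.001, 0.0, -0.001], [-0.001, -0.297, 0.955, -0.187], [0.0, 0.0, 0.0, 1.0]] 335.4942980370391 318.74350751212353 194.34471797190434
w1 [  4   9  26  30 580] [312.9862069  196.12068966]
w2 [   4    6   46   51 1710] [233.65672515 237.49824561]
[ 0.6044653  -0.21682358  0.294     ] [ 0.60186597 -0.21791153  0.294     ] [ 0.61206945 -0.22069973  0.294     ]
[ 0.65417477 -0.08274086  0.26      ]
[ 0.72320268 -0.30894374  0.26      ]
[  3.5   -52.325   2.25   74.325]
```

View pics/k.png

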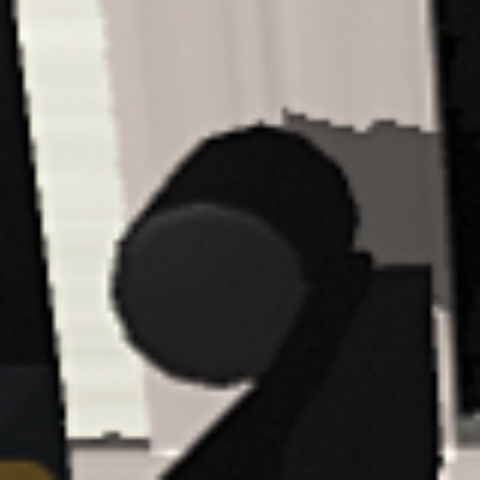

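Run:
```python
from h import *
s=read_state();print(s['time'],s['ee_pos'],s['width'])
im=camera('scene')[:,:,::-1];c=get_calibration('scene');R=np.array(c['R']);t=np.array(c['t'])
def pr(X):
    q=R@np.array(X)+t;return (c['fx']*q[0]/q[2]+c['cx'],c['fy']*q[1]/q[2]+c['cy'])
p=s['ee_pos'];y3=np.r_[yl,0]
for n,X in(('knobtop',[.603,-.2176,.294]),('tipL',p-.03*y3),('tipR',p+.03*y3)):print(n,(np.array(pr(X))-[200,70])*6)
cv2.imwrite('pics/s2.png',cv2.resize(im[70:170,200:330],None,fx=6,fy=6,interpolation=cv2.INTER_CUBIC))
```

```text
3.35 [ 0.61499463 -0.26865975  0.27725379] 0.06014065589484676
knobtop [366.23147474 272.72440614]
tipL [343.91141527 285.1122672 ]
tipR [260.08465873 237.02433772]
```

View pics/s2.png

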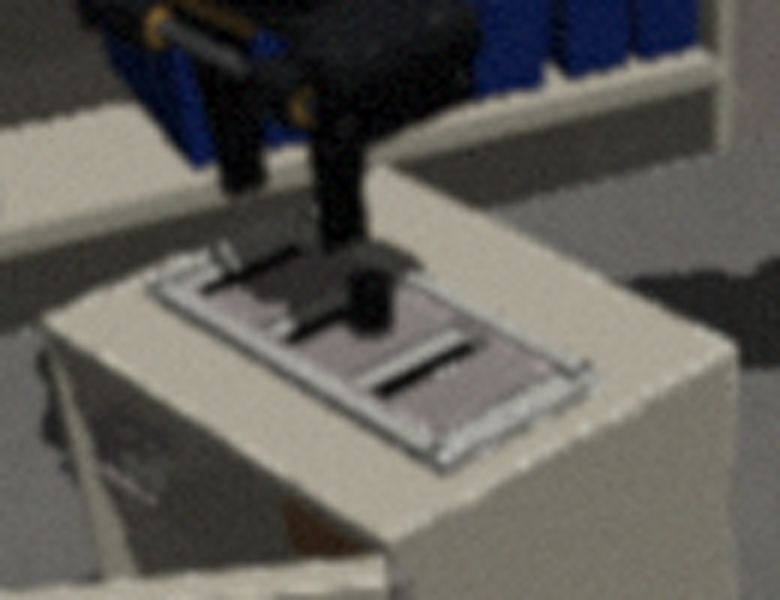

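The scene view shows the left fingertip ending at crop (340,245) and the right at (243,190). The stated TCP predicts (344,285) and (260,237), so the real fingertips sit higher than the pose says, and they passed above the knob at (370,290). I'll triangulate how far off they are.

Run:
```python
from h import *
from scipy.spatial.transform import Rotation as Ro
s=read_state();c=get_calibration('scene');w=get_calibration('wrist');M=np.array(w['mount']);T=Ro.from_quat(s['eef_rot']).as_matrix()
Rw=(T@M[:3,:3]).T;tw=-Rw@(T@M[:3,3]+s['ee_pos'])
K=lambda c:np.array([[c['fx'],0,c['cx']],[0,c['fy'],c['cy']],[0,0,1]])
P1=K(c)@np.c_[np.array(c['R']),np.array(c['t'])];P2=K(w)@np.c_[Rw,tw]
def tri(a,b):
    X=cv2.triangulatePoints(P1,P2,np.array(a,float).reshape(2,1),np.array(b,float).reshape(2,1))[:,0];return X[:3]/X[3]
S=lambda x,y:(200+x/6,70+y/6)
for n,a,b in(('L',S(340,245),(256,234)),('R',S(243,190),(383,234)),('knob',S(370,278),(225.5,239))):
    X=tri(a,b);print(n,X.round(4),'tool rel',(T.T@(X-s['ee_pos'])).round(4), [np.round((q:=P@np.r_[X,1])[:2]/q[2]-z,1) for P,z in((P1,a),(P2,b))])
```

```text
L [ 0.6099 -0.2331  0.3001] tool rel [ 0.0055 -0.0352 -0.0229] [array([-0.6,  0.5]), array([-1.4,  4.4])]
R [ 0.6302 -0.2973  0.3014] tool rel [ 0.0061  0.0321 -0.0241] [array([-0.6,  0.3]), array([-1.7,  4.2])]
knob [ 0.6013 -0.217   0.2916] tool rel [ 0.0019 -0.0531 -0.0144] [array([ 0.2, -0.1]), array([ 0.3, -1.2])]
```

The real fingertips are about 23 mm above the reported TCP, at z≈0.300, so they cleared the knob by about 6 mm. I'll go back over the knob, descend about 20 mm further while watching the force, and push.

Request:
carry_out([
  {"hand": 60, "dp": [0.01, 0, -0.04], "spin": 0},
  {"hand": 60, "dp": [0.01, -0.21, -0.04], "spin": 0},
  {"hand": 60, "dp": [0.01, -0.21, -0.04], "spin": 0},
  {"hand": 60, "dp": [0.01, -0.21, -0.02], "spin": 0},
  {"hand": 60, "dp": [0.01, -0.21, 0.04], "spin": 0},
  {"hand": 60, "dp": [0.01, -0.21, 0.08], "spin": 0},
  {"hand": 60, "dp": [0.01, -0.21, 0.08], "spin": 0},
])

```text
time: 4.1
ee_pos: [0.6009, -0.2179, 0.2545]
eef_rot: [0.989, 0.148, -0.002, -0.001]
ft_force: [-0.5, -1.0, 0.8]
width: 0.0599
grip_force: 0.0
```

Request:
carry_out([
  {"hand": 60, "dp": [0, 0.03, 0], "spin": 0},
  {"hand": 60, "dp": [0, 0.06, 0], "spin": 0},
  {"hand": 60, "dp": [0, 0.08, 0], "spin": 0},
  {"hand": 60, "dp": [0, 0.1, 0], "spin": 0},
  {"hand": 60, "dp": [0, 0.12, 0], "spin": 0},
])

```text
time: 4.6
ee_pos: [0.6108, -0.2459, 0.2576]
eef_rot: [0.989, 0.148, -0.0, -0.0]
ft_force: [-1.9, 1.5, 1.3]
width: 0.0596
grip_force: 1.3
```

Request:
carry_out([
  {"hand": 60, "dp": [0, 0.02, 0], "spin": 0},
  {"hand": 60, "dp": [0, 0.035, 0], "spin": 0},
  {"hand": 60, "dp": [0, 0.05, 0], "spin": 0},
  {"hand": 60, "dp": [0, 0.06, 0], "spin": 0},
  {"hand": 60, "dp": [0, 0.06, 0], "spin": 0},
])

```text
time: 5.1
ee_pos: [0.6143, -0.2562, 0.2573]
eef_rot: [0.989, 0.15, -0.001, -0.003]
ft_force: [-12.3, 13.7, 5.5]
width: 0.0603
grip_force: 8.1
```

The force rose to about 18 N after about 20 mm of knob travel. I'll back off, rise and look.

Request:
carry_out([
  {"hand": 60, "dp": [0, -0.06, 0], "spin": 0},
  {"hand": 60, "dp": [0, -0.1, 0], "spin": 0},
  {"hand": 60, "dp": [0, -0.1, -0.15], "spin": 0},
  {"hand": 60, "dp": [0, -0.1, -0.3], "spin": 0},
  {"hand": 60, "dp": [0, -0.1, -0.36], "spin": 0},
  {"hand": 60, "dp": [0, -0.1, -0.36], "spin": 0},
])

```text
time: 5.7
ee_pos: [0.6088, -0.2363, 0.3505]
eef_rot: [0.989, 0.148, 0.002, 0.001]
ft_force: [0.3, 0.6, 0.5]
width: 0.0601
grip_force: 0.0
```

```bash
python3 -c "
from h import *
s=read_state();print(s['time'],s['ee_pos'],s['ft_force'])
cv2.imwrite('pics/w3.png',camera('wrist')[:,:,::-1])"
```

```text
5.7 [ 0.60883228 -0.2363459   0.35053402] [0.32972175 0.61314086 0.45044214]
```

View pics/w3.png

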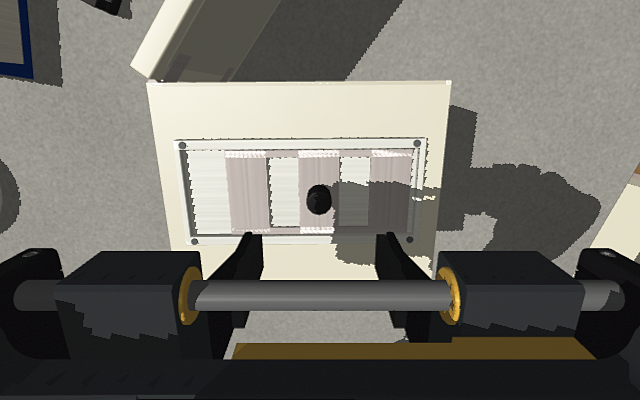

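The wrist view shows no dark slots and the bars centred over the openings, so the vent is shut at its stop. The knob is at (318,199). Now the door: close the fingers and go above a point beyond its outer face.

Request:
carry_out([
  {"hand": 0, "dp": [0.2, -0.1, 0], "spin": 0},
  {"hand": 0, "dp": [0.4, -0.2, 0], "spin": 0},
  {"hand": 0, "dp": [0.58, -0.3, 0], "spin": 0},
  {"hand": 0, "dp": [0.77, -0.4, 0], "spin": 0},
  {"hand": 0, "dp": [0.96, -0.49, 0], "spin": 0},
  {"hand": 0, "dp": [0.96, -0.49, 0], "spin": 0},
  {"hand": 0, "dp": [0.96, -0.49, 0], "spin": 0},
  {"hand": 0, "dp": [0.96, -0.49, 0], "spin": 0},
  {"hand": 0, "dp": [0.96, -0.49, 0], "spin": 0},
])

```text
time: 6.65
ee_pos: [0.8009, -0.0502, 0.348]
eef_rot: [0.989, 0.148, 0.0, 0.001]
ft_force: [-0.1, 0.8, -0.0]
width: 0.0018
grip_force: 0.0
```

Request:
carry_out([
  {"hand": 0, "dp": [0, 0, 0.2], "spin": 0},
  {"hand": 0, "dp": [0, 0, 0.4], "spin": 0},
  {"hand": 0, "dp": [0, 0, 0.5], "spin": 0},
  {"hand": 0, "dp": [0, 0, 0.6], "spin": 0},
  {"hand": 0, "dp": [0, 0, 0.6], "spin": 0},
  {"hand": 0, "dp": [0, 0, 0.6], "spin": 0},
])

```text
time: 7.25
ee_pos: [0.801, -0.0503, 0.1997]
eef_rot: [0.989, 0.148, 0.001, 0.0]
ft_force: [0.0, 0.3, 1.3]
width: 0.0008
grip_force: 0.0
```

Run:
```python
from h import *
s=read_state();v=s['ee_pos'][:2]-H;p0=np.array([-v@xl,v@yl]);print(p0,s['ee_pos'],s['ft_force'])
for th,r,h in((.95,.13,.016),(.8,.135,.016),(.65,.14,.016),(.5,.145,.016),(.35,.15,.015),(.25,.155,.014),(.15,.16,.013),(.1,.165,.012),(.07,.17,.011),(.03,.17,.01),(0,.17,.01)):
    q=r*np.array([np.sin(th),np.cos(th)])+(.019+h)*np.array([np.cos(th),-np.sin(th)]);print(th,((q-p0)/.25).round(3))
```

```text
[0.15023215 0.01158738] [ 0.80101133 -0.05028698  0.19967395] [0.00664815 0.2546813  1.2576804 ]
0.95 [-0.097  0.142]
0.8 [-0.116  0.229]
0.65 [-0.151  0.315]
0.5 [-0.2    0.396]
0.35 [-0.267  0.471]
0.25 [-0.32   0.522]
0.15 [-0.379  0.567]
0.1 [-0.412  0.598]
0.07 [-0.434  0.624]
0.03 [-0.465  0.63 ]
0 [-0.485  0.634]
```

Request:
carry_out([
  {"hand": 0, "dp": [-0.06, 0.07, 0], "spin": 0},
  {"hand": 0, "dp": [-0.1, 0.14, 0], "spin": 0},
  {"hand": 0, "dp": [-0.107, 0.185, 0], "spin": 0},
  {"hand": 0, "dp": [-0.116, 0.229, 0], "spin": 0},
  {"hand": 0, "dp": [-0.133, 0.272, 0], "spin": 0},
  {"hand": 0, "dp": [-0.151, 0.315, 0], "spin": 0},
  {"hand": 0, "dp": [-0.175, 0.356, 0], "spin": 0},
  {"hand": 0, "dp": [-0.2, 0.396, 0], "spin": 0},
  {"hand": 0, "dp": [-0.233, 0.434, 0], "spin": 0},
  {"hand": 0, "dp": [-0.267, 0.471, 0], "spin": 0},
  {"hand": 0, "dp": [-0.293, 0.497, 0], "spin": 0},
  {"hand": 0, "dp": [-0.32, 0.522, 0], "spin": 0},
  {"hand": 0, "dp": [-0.35, 0.545, 0], "spin": 0},
  {"hand": 0, "dp": [-0.379, 0.567, 0], "spin": 0},
  {"hand": 0, "dp": [-0.379, 0.567, 0], "spin": 0},
])

```text
time: 8.75
ee_pos: [0.7516, -0.2141, 0.1977]
eef_rot: [0.989, 0.147, -0.0, 0.001]
ft_force: [0.1, -0.1, -0.1]
width: 0.0005
grip_force: 0.0
```

Run:
```python
from h import *
s=read_state();v=s['ee_pos'][:2]-H;print(-v@xl,v@yl,s['ft_force'])
```

```text
0.05488108698585439 0.15368902582575528 [ 0.14362323 -0.12368154 -0.10034597]
```

Request:
carry_out([
  {"hand": 0, "dp": [-0.03, 0.04, 0], "spin": 0},
  {"hand": 0, "dp": [-0.05, 0.06, 0], "spin": 0},
  {"hand": 0, "dp": [-0.07, 0.06, 0], "spin": 0},
  {"hand": 0, "dp": [-0.08, 0.06, 0], "spin": 0},
])

```text
time: 9.15
ee_pos: [0.738, -0.2332, 0.1976]
eef_rot: [0.989, 0.148, 0.001, 0.001]
ft_force: [1.2, 0.4, 0.4]
width: 0.0004
grip_force: 0.6
```

Request:
carry_out([
  {"hand": 0, "dp": [-0.02, 0, 0], "spin": 0},
  {"hand": 0, "dp": [-0.04, 0, 0], "spin": 0},
  {"hand": 0, "dp": [-0.06, 0, 0], "spin": 0},
  {"hand": 0, "dp": [-0.07, 0, 0], "spin": 0},
])

```text
time: 9.55
ee_pos: [0.7336, -0.2337, 0.1979]
eef_rot: [0.988, 0.151, 0.014, 0.001]
ft_force: [82.9, -4.0, -26.7]
width: 0.0007
grip_force: 38.6
```

The force jumped to 87 N, so the door is against its stop. I'll back off straight away.

Request:
carry_out([
  {"hand": 0, "dp": [0.1, 0, 0], "spin": 0},
  {"hand": 0, "dp": [0.2, 0, 0], "spin": 0},
  {"hand": 0, "dp": [0.25, 0, 0], "spin": 0},
  {"hand": 0, "dp": [0.25, 0, -0.2], "spin": 0},
  {"hand": 0, "dp": [0.25, 0, -0.5], "spin": 0},
  {"hand": 0, "dp": [0.25, 0, -0.8], "spin": 0},
  {"hand": 0, "dp": [0.25, 0, -0.8], "spin": 0},
  {"hand": 0, "dp": [0.25, 0, -0.8], "spin": 0},
])

```text
time: 10.35
ee_pos: [0.7681, -0.2044, 0.3844]
eef_rot: [0.987, 0.158, 0.01, -0.004]
ft_force: [2.0, 3.6, -1.1]
width: 0.0003
grip_force: 0.0
```

Run:
```python
from h import *
s=read_state();print(s['time'],s['ee_pos'],s['ft_force'])
a=camera('top')[60:270,340:540,::-1];b=camera('scene')[80:290,130:350,::-1]
cv2.imwrite('pics/end.png',cv2.resize(np.hstack([a,b]),None,fx=1.9,fy=1.9))
```

```text
10.35 [ 0.76813177 -0.20435574  0.38436661] [ 1.9907543   3.55325627 -1.14138246]
```

View pics/end.png

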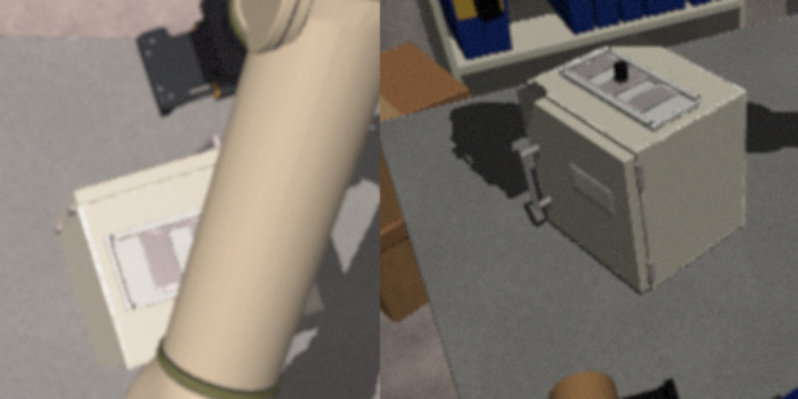

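In the top and scene views the door lies flush along the front and the vent shows no slots. I'll clear the arm to the right and check the gap and the loose objects numerically.

Request:
carry_out([
  {"hand": 0, "dp": [-0.2, 0.9, -0.1], "spin": 0},
  {"hand": 0, "dp": [-0.2, 0.9, -0.1], "spin": 0},
  {"hand": 0, "dp": [-0.2, 0.9, -0.1], "spin": 0},
  {"hand": 0, "dp": [-0.2, 0.9, -0.1], "spin": 0},
  {"hand": 0, "dp": [-0.2, 0.9, -0.1], "spin": 0},
  {"hand": 0, "dp": [-0.2, 0.9, -0.1], "spin": 0},
  {"hand": 0, "dp": [-0.2, 0.9, -0.1], "spin": 0},
  {"hand": 0, "dp": [-0.2, 0.9, -0.1], "spin": 0},
])

```text
time: 11.25
ee_pos: [0.7142, -0.4062, 0.3608]
eef_rot: [0.989, 0.146, 0.02, 0.017]
ft_force: [-1.3, 0.5, 0.8]
width: 0.0006
grip_force: 0.0
```

Run:
```python
from h import *
s=read_state();print(s['time'],s['ee_pos'],s['ft_force'])
im=camera('top')[:,:,::-1];cv2.imwrite('pics/top9.png',im);o=cv2.imread('pics/top0.png')
d=cv2.absdiff(im,o).max(2);print('changed px left of 350:',(d[60:340,60:350]>40).sum())
# outer edge of door top along its width: scan along outward lines at several r, z=.256
c=get_calibration('top');R=np.array(c['R']);t=np.array(c['t'])
g=cv2.GaussianBlur(cv2.cvtColor(np.ascontiguousarray(im),cv2.COLOR_BGR2GRAY),(3,3),0).astype(float)
for r in(.03,.06,.09,.12,.15,.18,.21,.23):
    A=np.arange(-.01,.06,.0005);v=[]
    for a in A:
        p=H-a*xl+r*yl;q=R@np.r_[p,.256]+t;v.append(cv2.getRectSubPix(g.astype(np.float32),(1,1),(float(c['fx']*q[0]/q[2]+c['cx']),float(c['fy']*q[1]/q[2]+c['cy'])))[0,0])
    v=np.convolve(v,np.ones(5)/5,'same');i=3+np.argmin(np.diff(v)[3:-3]);print(r,'outer edge mm',A[i]*1e3,int(v[max(i-8,0)]),int(v[min(i+8,len(v)-3)]))
```

```text
11.25 [ 0.71423068 -0.40621222  0.36078605] [-1.3156715   0.48289274  0.833477  ]
changed px left of 350: 0
0.03 outer edge mm 17.50000000000002 207 149
0.06 outer edge mm 18.00000000000002 207 148
0.09 outer edge mm 18.00000000000002 206 147
0.12 outer edge mm 17.50000000000002 209 150
0.15 outer edge mm 18.500000000000025 205 143
0.18 outer edge mm 18.500000000000025 207 174
0.21 outer edge mm 19.500000000000025 204 148
0.23 outer edge mm 19.000000000000025 202 148
```

The door's outer edge lies 18–19.5 mm in front of the hinge axis along its whole width, against 19 when shut. The loose objects show no change, and the arm is clear.

```bash
python3 -c "
from bench import *
print(close_job())"
```

```text
the job is handed in; nothing more can be done
None
```

The door is shut, the vent shutter is at its stop, the loose items haven't moved, and the job was handed in at about 11 s with no verdict shown. The door push peaked at about 87 N (limit 120), the cabinet's yaw measured −2.84 rad (outside the brief's range), and the fingertips sat about 23 mm above the reported TCP; I worked around both.

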